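Lock the child-proof cap on the pickling-salt jar

TASK

Close the white pickling-salt jar that stands in the wooden bench block with its child-proof cap, the large ribbed white one: set the cap squarely on the neck, feel for the place where its lugs drop in between the jar's, then press it down against its spring and twist it clockwise to the stop, so that it stays locked when you let go. Press firmly but do not force it on the lugs or against the stop (they shear at about 80 N), and leave the other things on the bench where they lie.

Things in the scene. Friction and masses are not known exactly. Their poses are not given: they have to be found in the camera images.
- cap_centre (a point): point on the axis of the jar's cap, half-way up, 15 mm above its lower edge; z up along the axis. Round white cap, 64 mm across, 30 mm high, about 35 g, closed flat top, stiff skirt with fine ribs. It starts on the bench, open side down; at the start nothing else stands within 60 mm of its axis.
- cap_edge (a point): centre of the cap's lower (open) edge, x and z as cap_centre. Inside the 2.5 mm skirt 4 lugs stand 90 degrees apart, one on the x axis: 7 mm wide, 1 to 5 mm above the edge, reaching in to 24.8 mm from the axis. 15 mm above the edge a spring disc (2 N/mm, 7.5 mm travel) bears on the jar's rim.
- jar_mouth (a point): centre of the open jar's rim, 132 mm above the bench; z up, x and y as the block's (not the jar's). Round white jar: body 72 mm across, up to 36 mm below the rim; neck 46 mm across, its shoulder 28 mm below the rim. It stands upright, gripped in the block's well, and does not turn.
- neck_lugs (a point): on the jar's axis, 10 mm below the rim, at the top of the neck's 4 lugs: 55.6 mm over all (1.7 mm play in the cap), 90 degrees apart, 56 long, gaps of 34. HOW THE JAR IS TURNED IS NOT TOLD. A cap on top of them has cap_centre 4 mm above jar_mouth; over 18 of every 90 degrees its lugs drop in the gaps, to cap_centre level with jar_mouth, the disc on the rim. At most 72 degrees of turning find it.
- locked_height (a point): where cap_centre is when locked, 3 mm below jar_mouth. From the gaps, press cap_centre over 5.2 mm below jar_mouth (10.5 N; 12 to 14 N is good; the spring ends at 7.5 mm, 15 N), turn clockwise seen from above, 25 to 55 degrees, with little drag, to a hard stop (a rising moment). Let up, it springs up into notches and stays, held by 6 N. At 0 or 5.2 mm below it is not locked.
- block: wooden bench block, fixed, 45 mm high; origin on the bench under the jar's axis, reaching +-55 mm in its x and -55 to +175 mm in its y; punches and tool handles in it, over 75 mm from the jar's axis, up to 95 mm high. Force of cap on jar is summed over all contacts, push and sideways (1 N m of twist at the stop adds about 40 N): keep it under 80 N. A grip of 20 to 25 N slips before that.
- screw_lid: a small plain screw lid, white and ribbed, 44 mm across and 16 mm high; origin under its centre. Not the jar's cap.
- tin: a smooth round lidded steel tin, 54 mm across and 18 mm high; origin under its centre. A bystander.
- loupe: a black eye loupe standing on its wide end, 32 mm across and 30 mm high; origin under its centre. A bystander.
- pliers: flat-nose pliers lying flat, 140 mm long (jaws to its +x), 46 mm wide, 10 mm high; origin under the middle. A bystander.
- hammer: a chasing hammer lying flat, 230 mm long, head at its +x end, 26 mm high; origin under the middle. A bystander.
- bench_block: a square steel bench block, 64 x 64 x 19 mm; origin under its centre. A bystander; the ring lies on it.
- ring: a brass-coloured ring lying flat on the bench block, 22 mm across and 6 mm high; origin under its centre. A bystander.
- graver: a graver with a wooden handle lying flat, 115 mm long, blade to its +x, 21 mm high; origin under the middle. A bystander.
Mind the look-alikes: they are no part of the job. Leave any purple or turquoise look-alike of the part that bears cap_centre alone.

How it is judged:
By the outcome, as a careful person would: the job done as asked, in the order asked, and still so for the second after the job is handed in, with the robot touching nothing.
It also fails if it takes over 64 s, if anything falls off the work surface, if the arm or the gripper's body presses on something with over 40 N, if the wrist force passes 120 N, or if a joint passes its speed limit or range.

ROBOT

A 6-joint arm with a two-finger parallel gripper is mounted at the origin on the work surface. World frame = base frame: x ahead of the robot, y to its left, z up, the work surface at z = 0. Lengths are in m, angles in degrees, forces in N, time in s.
With the tool pointing down it reaches from about 0.35 to 0.875 m from the base axis. Payload 4.2 kg.
Tool frame: the origin (TCP) lies at the very end of the fingers, on their centre line; the grasp point (between the pads) lies 19 mm behind it; z points along the fingers, x is the direction in which the jaws open and shut, and the axes are right-handed (so a half turn about z gives the same grasp; the last joint's range is limited). The gripper opens to 87 mm and grips with 3 to 60 N. Pads are 19 mm wide; open, the fingers measure 117 mm over their backs; the gripper's body (75 mm by 190 mm) begins 51 mm behind the grasp point.
Start: joints at [-61.043, 22.042, 0.453, 0, -68.411, -14.817], TCP at [0.153, -0.606, 0.223] pointing down, gripper open.
Joint ranges: [-179.83, 179.83], [-69.29, 118.12], [-61.27, 80.66], [-181.25, 117.63], [-171.15, -9.14], [-177.46, 177.46]. Speed limits (degrees/s): [159.86, 159.86, 180, 180, 180, 180].

INTERFACE

Orientations are given as a 3x3 rotation matrix whose columns are the frame's x, y, z axes.
In Python, from station import r gives the robot as it stands.
- The arm moves only by the tool move_arm, never from a script. Its argument "series" is a list that holds one entry, the list of rows, each a list of 7 numbers: the shift along the tool's x, y, z in cm, then the turn, a rotation vector about the tool's x, y, z in degrees, then the opening, from -1 (shut) to 1 (fully open). In form: [[[dx, dy, dz, wx, wy, wz, fingers], ...]]. A call has 1 to 12 rows; each row shifts and turns the commanded pose from where the row before left it, along the tool's axes as they then stand; what a row does not reach is not made up. A row lasts 1/8 s, in which the tool goes at most 62.5 mm and 10.7 degrees, less where a joint would pass 70% of its speed; a pose out of reach is approached as far as the arm can. A call is refused whole if a number of a shift passes 6.25 or a number of a turn 10.7, either way. A call with a gripper value outside its range is refused whole. The fingers move at their own pace and stop on an object; the grip force is fixed at half the most. Time passes only in rows, so rows that do not move let the fingers close. It gives the time, the measured TCP pose, the force and the opening at its end, in the units of the state.
- r.sense(): the state, without advancing time (a new reading comes with each control period).
- r.capture(name): name is "scene" or "side" or "wrist"; returns a dict with "color" (400x640x3 uint8, blue, green, red), "fx", "fy", "cx", "cy" (pixels), "rvec" (rotation vector, rad) and "tvec" (3), from world to camera coordinates, as OpenCV has them; the wrist camera has in their place "tool_from_camera" (4x4, takes a point from camera to tool coordinates, whose origin is the TCP and whose axes are the tool frame's). Camera axes: x right, y down, z forward; pixel columns grow to the right and rows downward; lengths in m; the calibration is good to about 2 mm. A picture is of the moment at which its call begins: read the wrist's pose just before it. There is no depth.
- r.finish_job(): hands the job in, once; it reports no verdict.
The state is a dict: "time_s": time; "joints": joint angles; "joint_velocities": joint speeds; "effort": joint torques, N m; "tcp_pos": TCP position; "ee_rot": TCP orientation; "wrist_force": force on the tool from outside, world axes, zero at the start; "moment": the same for the moment, N m; "gripper_width": opening from 0.0 (shut) to 1.0 (fully open).
Only numpy, scipy, OpenCV 4.12 (cv2) and the standard library are available. Lean on these libraries where they do the work, as an engineer would, in place of code of your own. Each camera call takes 0.05 s, during which the arm holds its last target.

## Working session

There is one attempt and no reset: what is moved stays moved. The work goes in short steps, Python scripts to look and compute and a tool call to move; the robot and the scene stay as the last step left them, time stands still between calls to the robot, and variables do not carry over. Pictures are saved under pics/ and viewed, and the job is handed in when it is done.

Besides the shell and the picture viewer there is one more tool, called after "Emit:" as name(argument=value, ...) on one line, values as JSON. move_arm: Moves the arm, as the interface text tells. Its arguments: {"type":"object","properties":{"series":{"type":"array","items":{"type":"array","items":{"type":"array","items":{"type":"number"}}}}},"required":["series"]}

```bash
ls; mkdir -p pics; python3 - <<'E'
from station import r
import cv2
s=r.sense();print(s)
for n in("scene","side","wrist"):
    c=r.capture(n);cv2.imwrite(f"pics/{n}0.png",c["color"]);print(n,{k:v for k,v in c.items() if k!="color"})
E
```

```text
pics
{'time_s': 0.0, 'joints': array([-6.10422853e+01,  2.20897445e+01,  3.79716705e-01, -2.92846816e-02,
       -6.84114780e+01, -1.48160643e+01]), 'joint_velocities': array([-0.08945726,  0.03053896,  0.07082494,  0.1152692 ,  0.08049487,
        0.01332824]), 'effort': array([-5.52002075e-04, -3.90672112e+01,  1.87398559e+01,  4.21966508e+00,
        1.09457213e-02, -1.93088026e-04]), 'tcp_pos': array([ 0.15256497, -0.60546675,  0.22146913]), 'ee_rot': array([[-2.44136468e-01,  9.69740693e-01, -6.10890727e-04],
       [ 9.69738454e-01,  2.44137218e-01,  2.08560537e-03],
       [ 2.17163756e-03, -8.32319001e-05, -9.99997639e-01]]), 'wrist_force': array([ 0.36171202, -0.1214463 , -0.2255467 ]), 'moment': array([-0.00466345,  0.01701742,  0.00438177]), 'gripper_width': 1.0013933727372253}
scene {'fx': 472.285757741159, 'fy': 472.285757741159, 'cx': 325.0336522462794, 'cy': 201.27587124512993, 'rvec': array([ 1.63429066,  1.5689056 , -0.87005571]), 'tvec': array([ 0.08852043, -0.18771829,  1.54610817])}
side {'fx': 372.42591090232423, 'fy': 372.42591090232423, 'cx': 320.47383128649005, 'cy': 195.80261879621926, 'rvec': array([ 2.00377983, -0.79026301,  0.46831332]), 'tvec': array([-0.43517979,  0.23118003,  0.5852506 ])}
wrist {'fx': 295.44350417509924, 'fy': 295.44350417509924, 'cx': 320.1227014167123, 'cy': 200.2509843516143, 'tool_from_camera': array([[ 9.99999826e-01,  1.67173272e-04,  5.65102026e-04,
        -2.47280163e-04],
       [-3.26814740e-04,  9.55270790e-01,  2.95732331e-01,
        -8.05445069e-02],
       [-4.90386917e-04, -2.95732464e-01,  9.55270679e-01,
        -1.63399202e-01],
       [ 0.00000000e+00,  0.00000000e+00,  0.00000000e+00,
         1.00000000e+00]])}
```

View pics/scene0.png

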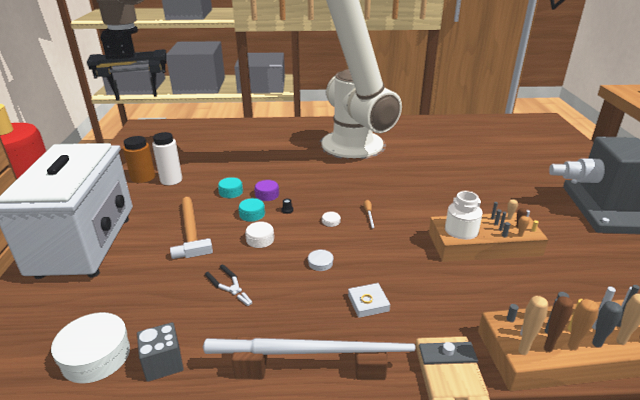

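View pics/side0.png

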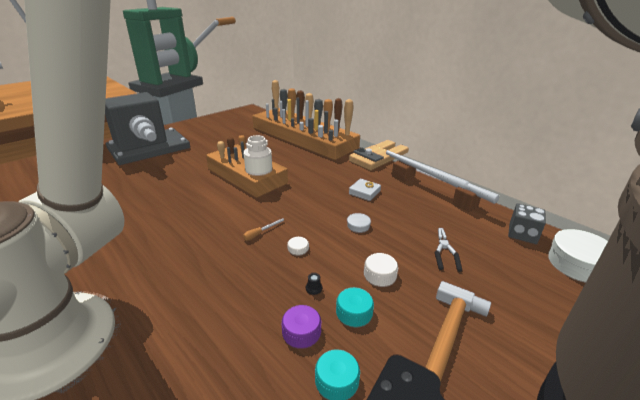

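View pics/wrist0.png

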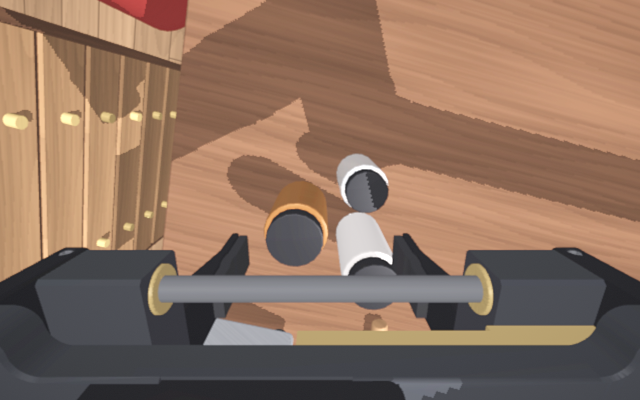

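The scene view shows a large white ribbed cap at (260,234), a small white lid at (331,219), the tin at (320,260), turquoise caps at (230,187) and (251,209), a purple cap at (267,190), and the jar in its block at (463,215). I'll enlarge and measure.

```bash
cat > h.py <<'E'
import numpy as np,cv2
from scipy.spatial.transform import Rotation as R
def ray(c,uv):
    Rm=cv2.Rodrigues(c["rvec"])[0];t=np.array(c["tvec"])
    d=Rm.T@np.array([(uv[0]-c["cx"])/c["fx"],(uv[1]-c["cy"])/c["fy"],1]);return -Rm.T@t,d/np.linalg.norm(d)
def plane(c,uv,z):
    o,d=ray(c,uv);return o+d*(z-o[2])/d[2]
def proj(c,p):
    return cv2.projectPoints(np.array(p,float).reshape(-1,3),np.array(c["rvec"]),np.array(c["tvec"]),np.array([[c["fx"],0,c["cx"]],[0,c["fy"],c["cy"]],[0,0,1]]),None)[0].reshape(-1,2)
def inter(c1,u1,c2,u2):
    o1,d1=ray(c1,u1);o2,d2=ray(c2,u2)
    s=np.linalg.lstsq(np.c_[d1,-d2],o2-o1,rcond=None)[0]
    a,b=o1+s[0]*d1,o2+s[1]*d2;return (a+b)/2,np.linalg.norm(a-b)
E
python3 - <<'E'
from station import r
from h import *
S=r.capture("scene");D=r.capture("side")
def up(c,x,y,w,h,k):return cv2.resize(c["color"][y:y+h,x:x+w],None,fx=k,fy=k,interpolation=cv2.INTER_NEAREST)
a=np.hstack([up(S,235,210,50,50,7),up(S,430,180,50,70,5)[:350]]);
b=np.hstack([up(D,355,245,50,50,7),up(D,232,125,50,50,7)])
cv2.imwrite("pics/crop1.png",np.vstack([cv2.copyMakeBorder(a,0,0,0,max(0,b.shape[1]-a.shape[1]),0),b])[:, :800] if 1 else 0)
for c,n,box in((S,"S",(240,215,40,40)),(S,"Slid",(318,208,28,24)),(D,"D",(358,248,50,50)),(S,"Sjar",(440,188,50,55)),(D,"Djar",(238,130,50,50))):
    x,y,w,h=box;im=c["color"][y:y+h,x:x+w];hsv=cv2.cvtColor(im,cv2.COLOR_BGR2HSV)
    m=((hsv[...,1]<40)&(hsv[...,2]>120)).astype(np.uint8)
    k,l,st,ce=cv2.connectedComponentsWithStats(m);i=1+st[1:,4].argmax();print(n,st[i]+np.array([x,y,0,0,0]),ce[i]+[x,y])
E
```

```text
S [245 222  29  26 621] [259.4057971  234.47342995]
Slid [322 212  19  15 223] [330.65022422 218.82511211]
D [364 253  34  33 917] [380.53653217 269.23882225]
Sjar [ 445  191   38   48 1387] [463.91636626 215.75126172]
Djar [243 136  29  39 906] [257.26710817 155.9183223 ]
```

View pics/crop1.png

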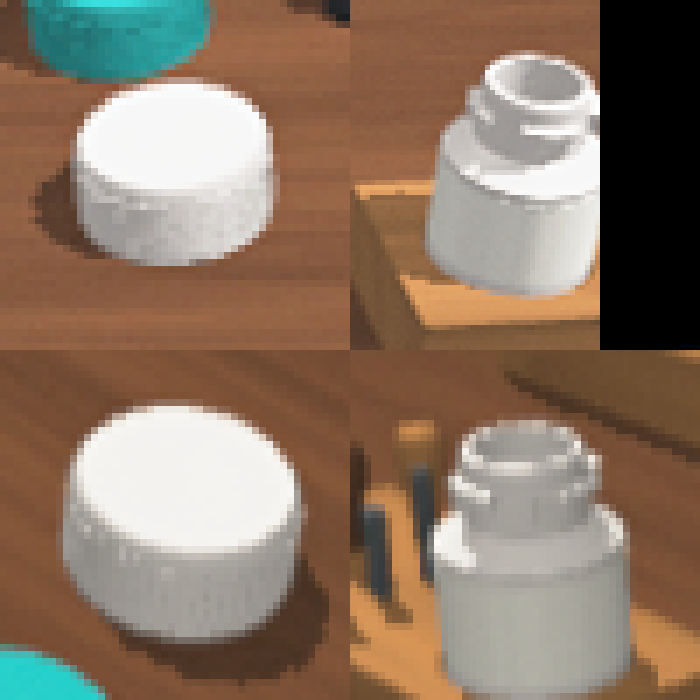

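Crop: the cap is a 64 mm-class ribbed white one (confirm by size below). The jar's rim centre is at about (468,196) in scene and (256.4,139) in side.

```bash
python3 - <<'E'
from station import r
from h import *
S=r.capture("scene");D=r.capture("side")
th=np.linspace(0,2*np.pi,73)
def box(c,p,rad,zs):
    q=np.vstack([proj(c,np.c_[p[0]+rad*np.cos(th),p[1]+rad*np.sin(th),0*th+z]) for z in zs]);return q.min(0).round(1),(q.max(0)+0).round(1)
def fit(c,uv,z):return plane(c,uv,z)
a=plane(S,(259.4,234.5),.015);b=plane(D,(380.5,269.2),.015)
print("cap",a,b,inter(S,(259.4,234.5),D,(380.5,269.2)))
for c in(S,D):print(box(c,a,.032,(0,.03)),box(c,b,.032,(0,.03)))
a2=plane(S,(468,195.9),.132);b2=plane(D,(256.4,139.),.132)
print("jar",a2,b2,inter(S,(468,195.9),D,(256.4,139.)))
for c in(S,D):print(box(c,a2,.023,(.132,)),box(c,b2,.023,(.132,)))
print("lid",plane(S,(330.65,218.8),.008),"purple",plane(S,(267,190),.015),"turq",plane(S,(251,209),.015),"loupe",plane(S,(287,206),.015), "tin",plane(S,(320,260),.009))
# block corners z=.045
for uv in((430,218),(440,251),(545,236),(530,205)):print(plane(S,uv,.045))
s=r.sense();print(s["tcp_pos"])
E
```

```text
cap [ 0.51350298 -0.26170353  0.015     ] [ 0.51150156 -0.26256468  0.015     ] (array([ 0.51233021, -0.26193113,  0.01411373]), np.float64(0.00015879186226262486))
(array([244.9, 221.3]), array([273.6, 248.1])) (array([244.6, 220.9]), array([273.3, 247.6]))
(array([363.7, 251.8]), array([398.5, 286.1])) (array([363.3, 252.5]), array([398.2, 286.8]))
jar [0.55251894 0.19627444 0.132     ] [0.55079871 0.19008872 0.132     ] (array([0.55328274, 0.19527056, 0.13103697]), np.float64(0.0030379229112608122))
(array([457. , 190.4]), array([479.1, 201.6])) (array([453.9, 190.1]), array([476. , 201.2]))
(array([246.5, 134.8]), array([264.5, 141.6])) (array([247.4, 135.6]), array([265.4, 142.5]))
lid [ 0.44519105 -0.09294623  0.008     ] purple [ 0.31117909 -0.25693465  0.015     ] turq [ 0.4035358  -0.29114864  0.015     ] loupe [ 0.39319959 -0.20119864  0.015     ] tin [ 0.60480068 -0.12421192  0.009     ]
[0.50587567 0.13503586 0.045     ]
[0.62965688 0.12763393 0.045     ]
[0.58629855 0.37142182 0.045     ]
[0.45990202 0.39039481 0.045     ]
[ 0.15267562 -0.60591514  0.22228115]
```

```bash
python3 - <<'E'
from station import r
from h import *
S=r.capture("scene")
for n,uv in dict(oven_br=(100,272),oven_r=(131,205),oven_tr=(125,150),bottle=(169,183),hammer_head=(190,249),hh=(188,200)).items():print(n,plane(S,uv,0 if n!="oven_tr" else .2).round(3))
T=np.array([.5125,-.262,.222]);s=r.sense();print(s["ee_rot"].T@(T-s["tcp_pos"])*100)
E
```

```text
oven_br [ 0.615 -0.593  0.   ]
oven_r [ 0.348 -0.609  0.   ]
oven_tr [ 0.437 -0.552  0.2  ]
bottle [ 0.236 -0.537  0.   ]
hammer_head [ 0.542 -0.417  0.   ]
hh [ 0.329 -0.465  0.   ]
[24.56604368 43.29335175  0.04627448]
```

Emit:
move_arm(series=[[[4,1,0,0,0,0,1],[4,2,0,0,0,0,1],[4,3,0,0,0,0,1],[3.5,4,0,0,0,0,1],[3,5,0,0,0,0,1],[2,5.5,0,0,0,0,1],[1.5,5.5,0,0,0,0,1],[1.3,5.5,0,0,0,0,1],[1.0,5.5,0,0,0,0,1],[0.3,4.0,0,0,0,0,1],[0,2.3,0,0,0,0,1],[0,0,0,0,0,0,1]]])

```text
time_s: 1.9
tcp_pos: [0.5137, -0.2611, 0.222]
ee_rot: [[-0.246, 0.969, -0.001], [0.969, 0.246, 0.0], [0.0, -0.001, -1.0]]
wrist_force: [-0.9, -0.2, -0.8]
gripper_width: 1.002
```

```bash
cat >> h.py <<'E'
def wcam(c,s):
    # make wrist capture look like fixed one
    T=np.eye(4);T[:3,:3]=s["ee_rot"];T[:3,3]=s["tcp_pos"];M=np.linalg.inv(T@np.array(c["tool_from_camera"]))
    c=dict(c);c["rvec"]=cv2.Rodrigues(M[:3,:3])[0].ravel();c["tvec"]=M[:3,3];return c
E
python3 - <<'E'
from station import r
from h import *
s=r.sense();W=wcam(r.capture("wrist"),s);cv2.imwrite("pics/w1.png",W["color"])
print(s["joints"],s["tcp_pos"],s["ee_rot"],s["time_s"])
print(proj(W,[[.5125,-.262,.03],[.5125,-.262,0]]))
E
```

```text
[-1.08400504e+01  1.73430021e+01 -6.63219492e+00 -3.40518717e-03
 -6.60579530e+01 -6.49244976e+01] [ 0.51368948 -0.26105002  0.22195283] [[-2.45883713e-01  9.69299174e-01 -5.58036193e-04]
 [ 9.69299290e-01  2.45883836e-01  1.62160285e-04]
 [ 2.94393910e-04 -5.01031513e-04 -9.99999831e-01]] 1.9
[[319.60674265 176.33207392]
 [319.62675768 171.39957735]]
```

View pics/w1.png

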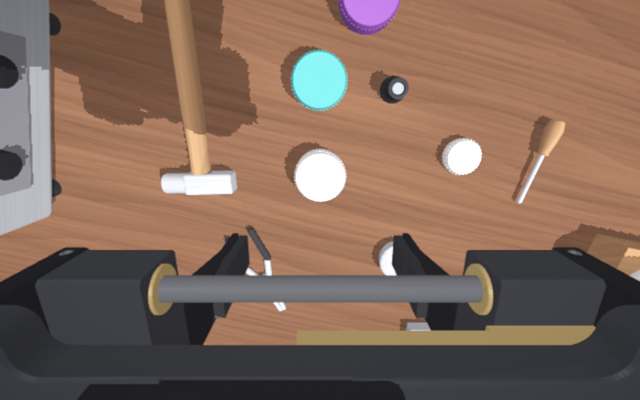

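The wrist view shows the white cap at about (320,175), well clear of the hammer (200,183) and the turquoise cap (320,80).

```bash
python3 - <<'E'
from station import r
from h import *
s=r.sense();W=wcam(r.capture("wrist"),s)
im=W["color"][140:210,285:355];hsv=cv2.cvtColor(im,cv2.COLOR_BGR2HSV)
m=((hsv[...,1]<45)&(hsv[...,2]>120)).astype(np.uint8)
k,l,st,ce=cv2.connectedComponentsWithStats(m);i=1+st[1:,4].argmax();print(st[i],ce[i]+[285,140])
c=np.argwhere(l==i);e=cv2.minEnclosingCircle(c[:,::-1].astype(np.float32));print(e)
for z in(.02,.03):
  p=plane(W,ce[i]+[285,140],z);print(p,s["ee_rot"].T@(p-s["tcp_pos"])*100)
E
```

```text
[   9    9   52   54 2187] [319.70919067 175.96982167]
((34.81312942504883, 35.732322692871094), 26.744787216186523)
[ 0.51303383 -0.26172692  0.02      ] [-0.05665206  0.05077912 20.21121245]
[ 0.51089164 -0.26226492  0.03      ] [-0.05578578 -0.1709329  19.21139883]
```

Emit:
move_arm(series=[[[-0.05,-0.1,4,0,0,0,1],[0,0,5,0,0,0,1],[0,0,5,0,0,0,1],[0,0,4,0,0,0,1],[0,0,2,0,0,0,1],[0,0,1.2,0,0,0,1],[0,0,0.6,0,0,0,1],[0,0,0,0,0,0,1]]])

```text
time_s: 3.0
tcp_pos: [0.5118, -0.2627, 0.0051]
ee_rot: [[-0.244, 0.97, 0.001], [0.97, 0.244, -0.0], [-0.0, 0.001, -1.0]]
wrist_force: [0.5, -0.4, 0.4]
gripper_width: 1.001
```

```bash
python3 - <<'E'
from station import r
from h import *
s=r.sense();D=r.capture("side")
cv2.imwrite("pics/d2.png",cv2.resize(D["color"][190:350,270:490],None,fx=3,fy=3));print(s["tcp_pos"])
E
```

```text
[ 0.51175769 -0.26266306  0.00505768]
```

View pics/d2.png

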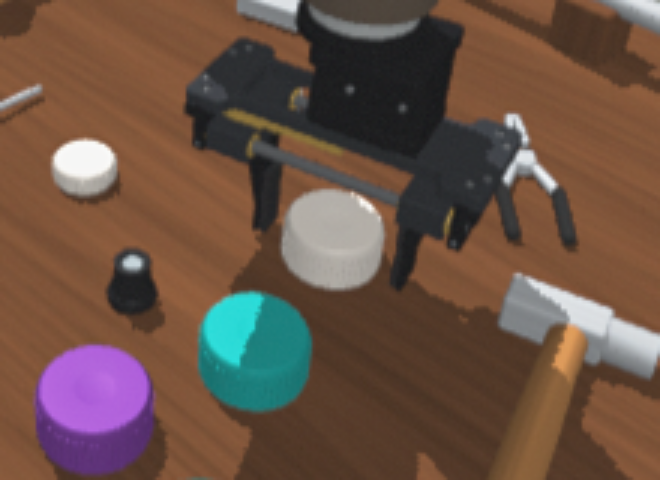

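The side crop shows the fingers straddling the white cap centrally and touching nothing else. I'll lower slightly and close.

Emit:
move_arm(series=[[[0,0,0.2,0,0,0,1],[0,0,0,0,0,0,-1],[0,0,0,0,0,0,-1],[0,0,0,0,0,0,-1],[0,0,0,0,0,0,-1],[0,0,0,0,0,0,-1],[0,0,0,0,0,0,-1]]])

```text
time_s: 3.92
tcp_pos: [0.5117, -0.2624, 0.0026]
ee_rot: [[-0.244, 0.97, 0.0], [0.97, 0.244, -0.0], [-0.0, 0.0, -1.0]]
wrist_force: [-0.4, 0.4, 1.3]
gripper_width: 0.73
```

Emit:
move_arm(series=[[[0,0,-0.5,0,0,0,-1],[0,0,-2,0,0,0,-1],[0,0,-4,0,0,0,-1],[0,0,-5,0,0,0,-1],[0,0,-5,0,0,0,-1],[0,0,-5,0,0,0,-1],[0,0,-3,0,0,0,-1],[0,0,-1.2,0,0,0,-1],[0,0,0,0,0,0,-1]]])

```text
time_s: 5.05
tcp_pos: [0.5115, -0.2623, 0.2594]
ee_rot: [[-0.244, 0.97, 0.0], [0.97, 0.244, 0.0], [0.0, 0.0, -1.0]]
wrist_force: [0.0, 0.6, -0.5]
gripper_width: 0.732
```

Emit:
move_arm(series=[[[2,1.2,0,0,0,0,-1],[4,2.3,0,0,0,0,-1],[5,2.8,0,0,0,0,-1],[5,2.8,0,0,0,0,-1],[5,2.8,0,0,0,0,-1],[5,2.8,0,0,0,0,-1],[5,2.8,0,0,0,0,-1],[5,2.8,0,0,0,0,-1],[4,2.3,0,0,0,0,-1],[2.5,1.5,0,0,0,0,-1],[1,0.6,0,0,0,0,-1],[0,0,0,0,0,0,-1]]])

```text
time_s: 6.55
tcp_pos: [0.6444, 0.2196, 0.2577]
ee_rot: [[-0.245, 0.97, -0.003], [0.97, 0.245, -0.002], [-0.001, -0.003, -1.0]]
wrist_force: [0.7, -0.2, -0.2]
gripper_width: 0.728
```

```bash
python3 - <<'E'
from station import r
from h import *
s=r.sense();W=wcam(r.capture("wrist"),s);cv2.imwrite("pics/w3.png",W["color"])
print(s["tcp_pos"],s["wrist_force"],s["gripper_width"],s["time_s"],s["joints"],s["ee_rot"])
print(proj(W,[[.5525,.195,.132]]))
E
```

```text
[0.6444356  0.21960947 0.2577151 ] [ 0.69708922 -0.21468125 -0.20088963] 0.7283688390781017 6.55 [ 3.23864934e+01  2.66477353e+01  1.27539881e+01 -1.39629997e-02
 -7.62903105e+01 -1.08221567e+02] [[-2.44658633e-01  9.69605121e-01 -2.83953818e-03]
 [ 9.69608965e-01  2.44655149e-01 -1.52071994e-03]
 [-7.79790201e-04 -3.12529893e-03 -9.99994812e-01]]
[[318.86776543  92.6327644 ]]
```

View pics/w3.png

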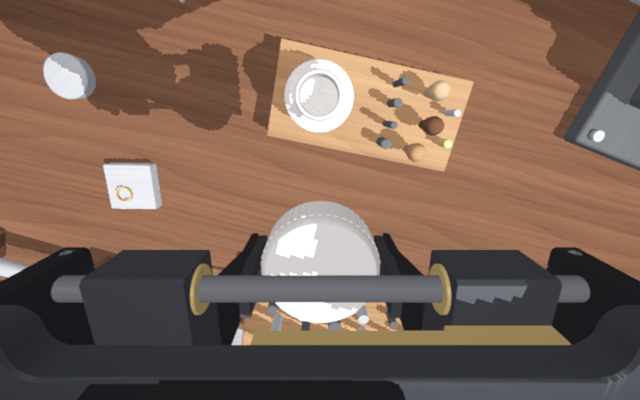

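The wrist view shows the jar mouth at about (320,96) and the held cap at about (320,262).

```bash
python3 - <<'E'
from station import r
from h import *
s=r.sense();W=wcam(r.capture("wrist"),s);S=r.capture("scene");D=r.capture("side")
a=cv2.resize(W["color"][55:140,275:365],None,fx=6,fy=6,interpolation=cv2.INTER_CUBIC)
th=np.linspace(0,2*np.pi,41);J=(.5525,.195)
q=(proj(W,np.c_[J[0]+.023*np.cos(th),J[1]+.023*np.sin(th),0*th+.132])-[275,55]+.5)*6
cv2.imwrite("pics/w3c.png",a)
b=a.copy();cv2.polylines(b,[q.astype(int)],True,(0,0,255),1);cv2.imwrite("pics/w3d.png",b[:,:])
c=[cv2.resize(x["color"][y:y+60,x0:x0+60],None,fx=6,fy=6,interpolation=cv2.INTER_CUBIC) for x,x0,y in((S,435,182),(D,228,120))]
for x,im,x0,y in((S,c[0],435,182),(D,c[1],228,120)):
    q=(proj(x,np.c_[J[0]+.023*np.cos(th),J[1]+.023*np.sin(th),0*th+.132])-[x0,y]+.5)*6
    cv2.polylines(im,[q.astype(int)],True,(0,0,255),1)
cv2.imwrite("pics/sd3.png",np.hstack(c))
E
```

```text
(no output)
```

View pics/w3d.png

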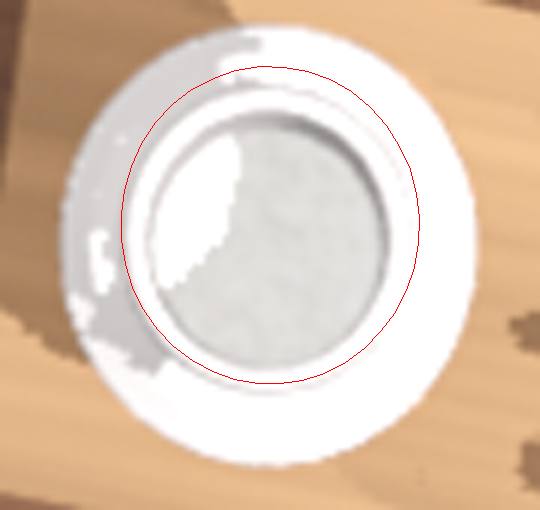

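View pics/sd3.png

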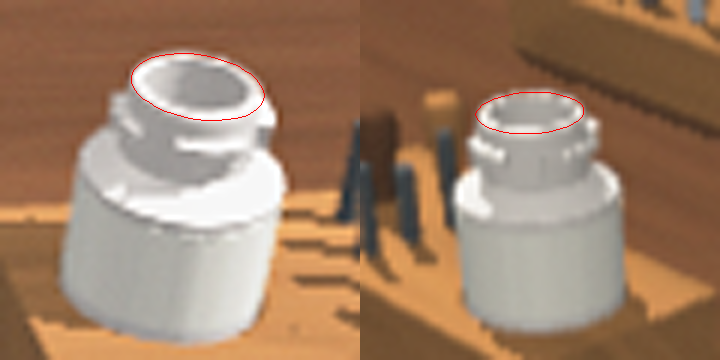

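```bash
python3 - <<'E'
from station import r
from h import *
s=r.sense();W=wcam(r.capture("wrist"),s);S=r.capture("scene");D=r.capture("side")
print("wrist jar",plane(W,(319.8,94.8),.132))
p=s["tcp_pos"];th=np.linspace(0,2*np.pi,73)
out=[]
for c,n,k in((W,"w",2),(S,"s",5),(D,"d",5)):
    im=c["color"].copy()
    cc=proj(c,[p])[0].astype(int)
    w,h=(75,60) if k==5 else (130,100)
    x0,y0=max(0,cc[0]-w//2),max(0,cc[1]-h//2-5)
    if n=="w":x0,y0=240,180;w,h=160,110;k=4
    im=cv2.resize(im[y0:y0+h,x0:x0+w],None,fx=k,fy=k,interpolation=cv2.INTER_CUBIC)
    for z in(-.0026,.0274):
        q=(proj(c,np.c_[p[0]+.032*np.cos(th),p[1]+.032*np.sin(th),0*th+p[2]+z])-[x0,y0]+.5)*k
        cv2.polylines(im,[q.astype(int)],True,(0,0,255),1)
    out.append(im)
cv2.imwrite("pics/capw.png",out[0]);cv2.imwrite("pics/capsd.png",np.hstack(out[1:]))
E
```

```text
wrist jar [0.55465506 0.19538553 0.132     ]
```

View pics/capw.png

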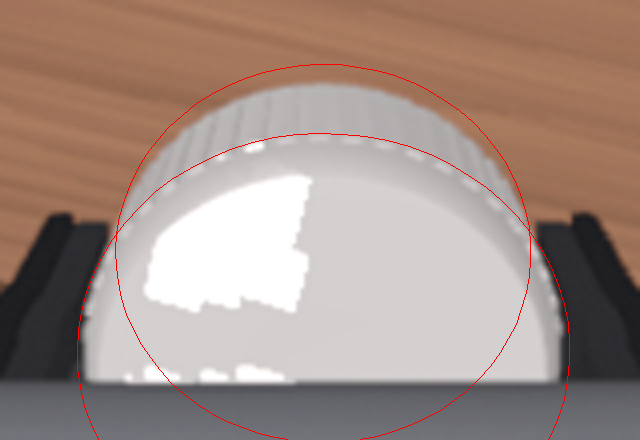

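View pics/capsd.png

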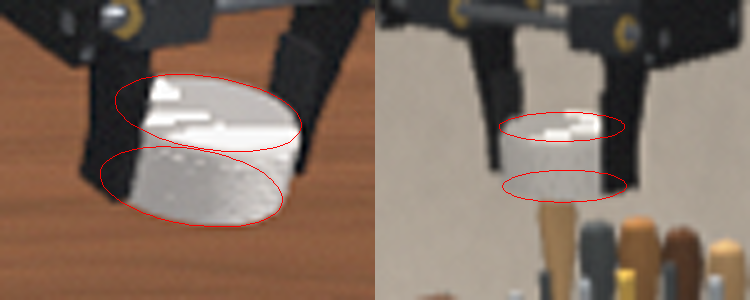

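```bash
python3 - <<'E'
from station import r
from h import *
s=r.sense();S=r.capture("scene");D=r.capture("side");p=s["tcp_pos"]
o=[]
for c in(S,D):
    cc=proj(c,[p+[0,0,.012]])[0].astype(int);im=c["color"][cc[1]-22:cc[1]+22,cc[0]-22:cc[0]+22]
    o.append(cv2.convertScaleAbs(cv2.resize(im,(400,400),interpolation=cv2.INTER_NEAREST),alpha=1.0));print(cc)
cv2.imwrite("pics/tilt.png",np.hstack(o))
E
```

```text
[507 156]
[276  75]
```

View pics/tilt.png

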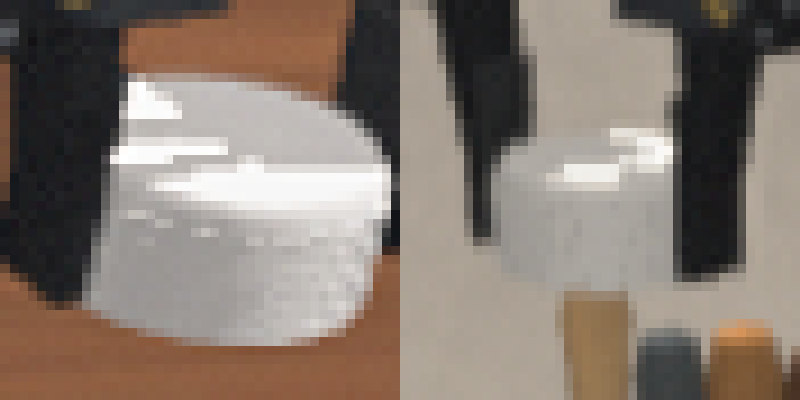

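Emit:
move_arm(series=[[[0,-2,0,0,0,0,-1],[0,-3,0,0,0,0,-1],[0,-2.5,0,0,0,0,-1],[-0.1,-1.5,2,0,0,0,-1],[0,-0.6,3,0,0,0,-1],[0,0,3,0,0,0,-1],[0,0,1.9,0,0,0,-1],[0,0,0.8,0,0,0,-1],[0,0,0,0,0,0,-1],[0,0,0,0,0,0,-1]]])

```text
time_s: 8.25
tcp_pos: [0.5527, 0.1956, 0.1536]
ee_rot: [[-0.244, 0.97, 0.002], [0.97, 0.244, 0.001], [0.0, 0.002, -1.0]]
wrist_force: [0.5, -0.6, 0.0]
gripper_width: 0.729
```

```bash
cat > st.py <<'E'
from station import r
from h import *
s=r.sense();print("t",s["time_s"],"tcp",s["tcp_pos"].round(4),"F",s["wrist_force"].round(1),"M",s["moment"].round(2),"w",round(s["gripper_width"],3),"q6",s["joints"][5].round(1),"yaw",np.degrees(np.arctan2(s["ee_rot"][1,0],s["ee_rot"][0,0])).round(1),"z",s["ee_rot"][:,2].round(4))
E
cat > ov.py <<'E'
import sys
from st import *
S=r.capture("scene");D=r.capture("side");p=s["tcp_pos"]
th=np.linspace(0,2*np.pi,73);o=[]
for c in(S,D):
    cc=proj(c,[[.5525,.195,.13]])[0].astype(int);x0,y0=cc-[28,28]
    im=cv2.resize(c["color"][y0:y0+56,x0:x0+56],(392,392),interpolation=cv2.INTER_CUBIC)
    o.append(im)
cv2.imwrite(sys.argv[1],np.hstack(o))
E
python3 ov.py pics/hov1.png
```

```text
t 8.25 tcp [0.5527 0.1956 0.1536] F [ 0.5 -0.6  0. ] M [-0.03  0.    0.03] w 0.729 q6 -111.2 yaw 104.2 z [ 0.0019  0.001  -1.    ]
```

View pics/hov1.png

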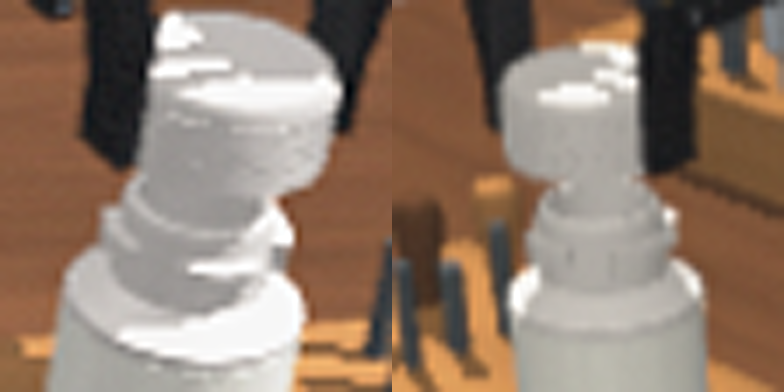

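Emit:
move_arm(series=[[[0,-0.1,0.5,0,0,0,-1],[0,0,0.6,0,0,0,-1],[0,0,0.5,0,0,0,-1],[0,0,0.4,0,0,0,-1],[0,0,0.3,0,0,0,-1],[0,0,0,0,0,0,-1],[0,0,0,0,0,0,-1]]])

```text
time_s: 9.22
tcp_pos: [0.5512, 0.1951, 0.1297]
ee_rot: [[-0.244, 0.97, 0.0], [0.97, 0.244, 0.0], [0.0, 0.0, -1.0]]
wrist_force: [-1.0, -0.4, -0.2]
gripper_width: 0.727
```

```bash
python3 st.py
```

```text
t 9.225 tcp [0.5512 0.1951 0.1297] F [-1.  -0.4 -0.2] M [-0.01  0.03 -0.04] w 0.727 q6 -111.2 yaw 104.1 z [ 3.e-04  1.e-04 -1.e+00]
```

Emit:
move_arm(series=[[[0,0,0.3,0,0,0,-1],[0,0,0.2,0,0,0,-1],[0,0,0,0,0,0,-1],[0,0,0,0,0,0,-1]]])

```text
time_s: 9.72
tcp_pos: [0.5511, 0.1951, 0.1246]
ee_rot: [[-0.244, 0.97, 0.0], [0.97, 0.244, -0.0], [-0.0, 0.0, -1.0]]
wrist_force: [0.3, 0.5, 0.4]
gripper_width: 0.729
```

```bash
python3 st.py
```

```text
t 9.725 tcp [0.5511 0.1951 0.1246] F [0.3 0.5 0.4] M [-0.02 -0.02 -0.04] w 0.729 q6 -111.2 yaw 104.1 z [ 1.e-04 -0.e+00 -1.e+00]
```

Emit:
move_arm(series=[[[0,0,0.1,0,0,0,-1],[0,0,0,0,0,0,-1]]])

```text
time_s: 9.98
tcp_pos: [0.5512, 0.1951, 0.1236]
ee_rot: [[-0.244, 0.97, 0.0], [0.97, 0.244, 0.0], [0.0, 0.0, -1.0]]
wrist_force: [-0.2, -0.1, -0.5]
gripper_width: 0.73
```

```bash
python3 st.py
```

```text
t 9.975 tcp [0.5512 0.1951 0.1236] F [-0.2 -0.1 -0.5] M [ 0.04 -0.02 -0.03] w 0.73 q6 -111.2 yaw 104.1 z [ 3.e-04  1.e-04 -1.e+00]
```

Emit:
move_arm(series=[[[0,0,0.1,0,0,0,-1],[0,0,0,0,0,0,-1]]])

```text
time_s: 10.22
tcp_pos: [0.5512, 0.1951, 0.1236]
ee_rot: [[-0.245, 0.97, 0.001], [0.97, 0.245, 0.0], [-0.0, 0.001, -1.0]]
wrist_force: [-2.4, 0.6, 5.4]
gripper_width: 0.732
```

```bash
python3 st.py
```

```text
t 10.225 tcp [0.5512 0.1951 0.1236] F [-2.4  0.6  5.4] M [-0.04  0.61 -0.03] w 0.732 q6 -111.2 yaw 104.2 z [ 7.e-04  1.e-04 -1.e+00]
```

Contact came at exactly the predicted lug-top height (TCP 0.1236). I'll search counter-clockwise with a light press.

Emit:
move_arm(series=[[[0,-0.03,0,0,0,-4,-1],[0,0,0,0,0,-4,-1],[0,0,0,0,0,0,-1]]])

```text
time_s: 10.6
tcp_pos: [0.5516, 0.1953, 0.1236]
ee_rot: [[-0.377, 0.926, 0.002], [0.926, 0.377, 0.001], [-0.0, 0.002, -1.0]]
wrist_force: [0.6, -0.3, 5.6]
gripper_width: 0.73
```

```bash
python3 st.py
```

```text
t 10.6 tcp [0.5516 0.1953 0.1236] F [ 0.6 -0.3  5.6] M [-0.04 -0.01  0.06] w 0.73 q6 -103.3 yaw 112.1 z [ 2.2e-03  7.0e-04 -1.0e+00]
```

Emit:
move_arm(series=[[[0,0,0,0,0,-4,-1],[0,0,0,0,0,-4,-1],[0,0,0,0,0,0,-1]]])

```text
time_s: 10.98
tcp_pos: [0.5516, 0.1953, 0.1236]
ee_rot: [[-0.502, 0.865, 0.002], [0.865, 0.502, 0.001], [-0.001, 0.002, -1.0]]
wrist_force: [0.8, -1.1, 5.4]
gripper_width: 0.727
```

```bash
python3 st.py
```

```text
t 10.975 tcp [0.5516 0.1953 0.1236] F [ 0.8 -1.1  5.4] M [0.01 0.03 0.1 ] w 0.727 q6 -95.3 yaw 120.1 z [ 2.2e-03  7.0e-04 -1.0e+00]
```

Emit:
move_arm(series=[[[0,0,0,0,0,-4,-1],[0,0,0,0,0,-4,-1],[0,0,0,0,0,0,-1]]])

```text
time_s: 11.35
tcp_pos: [0.5516, 0.1953, 0.1235]
ee_rot: [[-0.617, 0.787, 0.002], [0.787, 0.617, 0.001], [-0.001, 0.002, -1.0]]
wrist_force: [-0.9, -0.2, 5.8]
gripper_width: 0.732
```

Emit:
move_arm(series=[[[0,0,0,0,0,-4,-1],[0,0,0,0,0,-4,-1],[0,0,0,0,0,0,-1]]])

```text
time_s: 11.72
tcp_pos: [0.5516, 0.1953, 0.1235]
ee_rot: [[-0.72, 0.694, 0.002], [0.694, 0.72, 0.001], [-0.001, 0.002, -1.0]]
wrist_force: [0.5, -0.8, 4.8]
gripper_width: 0.733
```

Emit:
move_arm(series=[[[0,0,0,0,0,-4,-1],[0,0,0,0,0,-4,-1],[0,0,0,0,0,0,-1]]])

```text
time_s: 12.1
tcp_pos: [0.5513, 0.1949, 0.1224]
ee_rot: [[-0.809, 0.588, 0.001], [0.588, 0.809, 0.0], [-0.001, 0.001, -1.0]]
wrist_force: [2.2, -0.2, 0.7]
gripper_width: 0.733
```

The force fell to 0.7 N at yaw 144°, so the lugs are in the gap. I'll turn 4° more, then lower onto the disc.

Emit:
move_arm(series=[[[0,0,0,0,0,-4,-1],[0,0,0.1,0,0,0,-1],[0,0,0.1,0,0,0,-1],[0,0,0,0,0,0,-1]]])

```text
time_s: 12.6
tcp_pos: [0.5513, 0.195, 0.1206]
ee_rot: [[-0.849, 0.529, 0.001], [0.529, 0.849, 0.0], [-0.001, 0.001, -1.0]]
wrist_force: [3.9, -1.3, -0.2]
gripper_width: 0.732
```

```bash
python3 st.py
```

```text
t 12.6 tcp [0.5513 0.195  0.1206] F [ 3.9 -1.3 -0.2] M [-0.54 -1.22  0.03] w 0.732 q6 -67.3 yaw 148.1 z [ 1.e-03  2.e-04 -1.e+00]
```

Emit:
move_arm(series=[[[0,0,0.1,0,0,0,-1],[0,0,0.1,0,0,0,-1],[0,0,0,0,0,0,-1]]])

```text
time_s: 12.98
tcp_pos: [0.5513, 0.1951, 0.119]
ee_rot: [[-0.849, 0.528, 0.001], [0.528, 0.849, 0.0], [-0.001, 0.001, -1.0]]
wrist_force: [5.3, -4.0, 2.2]
gripper_width: 0.729
```

```bash
python3 st.py
```

```text
t 12.975 tcp [0.5513 0.1951 0.119 ] F [ 5.3 -4.   2.2] M [-0.71 -1.4  -0.03] w 0.729 q6 -67.2 yaw 148.1 z [ 1.4e-03  4.0e-04 -1.0e+00]
```

Emit:
move_arm(series=[[[-0.06,0,0.1,0,0,0,-1],[0,0,0,0,0,0,-1]]])

```text
time_s: 13.22
tcp_pos: [0.5514, 0.195, 0.1178]
ee_rot: [[-0.849, 0.528, 0.0], [0.528, 0.849, 0.001], [-0.0, 0.001, -1.0]]
wrist_force: [2.3, -0.2, 4.5]
gripper_width: 0.732
```

```bash
python3 st.py
```

```text
t 13.225 tcp [0.5514 0.195  0.1178] F [ 2.3 -0.2  4.5] M [-0.15 -0.79 -0.02] w 0.732 q6 -67.2 yaw 148.1 z [ 4.e-04  6.e-04 -1.e+00]
```

Emit:
move_arm(series=[[[-0.02,0.03,0.1,0,0,0,-1],[0,0,0.1,0,0,0,-1],[0,0,0.1,0,0,0,-1],[0,0,0,0,0,0,-1]]])

```text
time_s: 13.72
tcp_pos: [0.5514, 0.195, 0.1155]
ee_rot: [[-0.85, 0.528, 0.0], [0.528, 0.85, 0.0], [-0.0, 0.0, -1.0]]
wrist_force: [1.1, -0.5, 8.0]
gripper_width: 0.734
```

```bash
python3 st.py
```

```text
t 13.725 tcp [0.5514 0.195  0.1155] F [ 1.1 -0.5  8. ] M [-0.21 -0.13  0.02] w 0.734 q6 -67.2 yaw 148.2 z [ 1.e-04  1.e-04 -1.e+00]
```

Tracking the spring at about 2 N/mm. I'll press on to about 13 N.

Emit:
move_arm(series=[[[0,0,0.1,0,0,0,-1],[0,0,0.1,0,0,0,-1],[0,0,0.05,0,0,0,-1],[0,0,0,0,0,0,-1]]])

```text
time_s: 14.22
tcp_pos: [0.5514, 0.195, 0.1139]
ee_rot: [[-0.85, 0.527, 0.0], [0.527, 0.85, 0.0], [-0.0, 0.0, -1.0]]
wrist_force: [-1.5, -0.6, 12.3]
gripper_width: 0.734
```

```bash
python3 st.py
```

```text
t 14.225 tcp [0.5514 0.195  0.1139] F [-1.5 -0.6 12.3] M [-0.31  0.36 -0.  ] w 0.734 q6 -67.2 yaw 148.2 z [ 5.e-04  1.e-04 -1.e+00]
```

Emit:
move_arm(series=[[[0,0,0.05,0,0,3,-1],[0,0,0,0,0,3,-1],[0,0,0,0,0,3,-1],[0,0,0,0,0,3,-1],[0,0,0,0,0,0,-1]]])

```text
time_s: 14.85
tcp_pos: [0.5518, 0.1955, 0.1135]
ee_rot: [[-0.721, 0.693, 0.001], [0.693, 0.721, 0.001], [-0.0, 0.002, -1.0]]
wrist_force: [-0.3, -0.3, 12.9]
gripper_width: 0.73
```

```bash
python3 st.py
```

```text
t 14.85 tcp [0.5518 0.1955 0.1135] F [-0.3 -0.3 12.9] M [ 0.05  0.21 -0.03] w 0.73 q6 -79.2 yaw 136.2 z [ 0.0015  0.001  -1.    ]
```

Emit:
move_arm(series=[[[0,0,0,0,0,3,-1],[0,0,0,0,0,3,-1],[0,0,0,0,0,3,-1],[0,0,0,0,0,0,-1]]])

```text
time_s: 15.35
tcp_pos: [0.552, 0.1956, 0.1136]
ee_rot: [[-0.604, 0.797, 0.002], [0.797, 0.604, 0.001], [-0.0, 0.002, -1.0]]
wrist_force: [-0.2, -0.4, 11.2]
gripper_width: 0.731
```

```bash
python3 st.py
```

```text
t 15.35 tcp [0.552  0.1956 0.1136] F [-0.2 -0.4 11.2] M [ 0.    0.11 -0.12] w 0.731 q6 -88.2 yaw 127.2 z [ 0.0019  0.0012 -1.    ]
```

Emit:
move_arm(series=[[[0,0,0,0,0,3,-1],[0,0,0,0,0,3,-1],[0,0,0,0,0,0,-1]]])

```text
time_s: 15.72
tcp_pos: [0.552, 0.1957, 0.1136]
ee_rot: [[-0.518, 0.856, 0.002], [0.856, 0.518, 0.001], [0.0, 0.002, -1.0]]
wrist_force: [0.4, 1.0, 12.1]
gripper_width: 0.729
```

```bash
python3 st.py
```

```text
t 15.725 tcp [0.552  0.1957 0.1136] F [ 0.4  1.  12.1] M [ 0.04  0.08 -0.07] w 0.729 q6 -94.2 yaw 121.2 z [ 0.0021  0.0014 -1.    ]
```

Emit:
move_arm(series=[[[0,0,0.04,0,0,3,-1],[0,0,0,0,0,3,-1],[0,0,0,0,0,0,-1]]])

```text
time_s: 16.1
tcp_pos: [0.5521, 0.1957, 0.1133]
ee_rot: [[-0.425, 0.905, 0.002], [0.905, 0.425, 0.001], [0.0, 0.003, -1.0]]
wrist_force: [-0.5, 0.5, 12.8]
gripper_width: 0.733
```

```bash
python3 st.py
```

```text
t 16.1 tcp [0.5521 0.1957 0.1133] F [-0.5  0.5 12.8] M [ 0.1   0.12 -0.08] w 0.733 q6 -100.2 yaw 115.2 z [ 0.0023  0.0014 -1.    ]
```

Emit:
move_arm(series=[[[0,0,0,0,0,3,-1],[0,0,0,0,0,3,-1],[0,0,0,0,0,0,-1]]])

```text
time_s: 16.48
tcp_pos: [0.5522, 0.1957, 0.1133]
ee_rot: [[-0.329, 0.944, 0.002], [0.944, 0.329, 0.001], [0.0, 0.003, -1.0]]
wrist_force: [-0.9, 0.3, 12.8]
gripper_width: 0.73
```

```bash
python3 st.py
```

```text
t 16.475 tcp [0.5522 0.1957 0.1133] F [-0.9  0.3 12.8] M [ 0.01  0.08 -0.06] w 0.73 q6 -106.2 yaw 109.2 z [ 0.0023  0.0013 -1.    ]
```

Emit:
move_arm(series=[[[0,0,0,0,0,2,-1],[0,0,0,0,0,2,-1],[0,0,0,0,0,0,-1]]])

```text
time_s: 16.85
tcp_pos: [0.5524, 0.195, 0.1134]
ee_rot: [[-0.266, 0.964, 0.002], [0.964, 0.266, -0.001], [-0.001, 0.002, -1.0]]
wrist_force: [0.5, -1.9, 13.2]
gripper_width: 0.73
```

```bash
python3 st.py
```

```text
t 16.85 tcp [0.5524 0.195  0.1134] F [ 0.5 -1.9 13.2] M [-0.65 -0.14  0.95] w 0.73 q6 -110.0 yaw 105.4 z [ 2.5e-03 -7.0e-04 -1.0e+00]
```

Emit:
move_arm(series=[[[0,0,0,0,0,2,-1],[0,0,0,0,0,2,-1],[0,0,0,0,0,0,-1]]])

```text
time_s: 17.23
tcp_pos: [0.5531, 0.1952, 0.1132]
ee_rot: [[-0.199, 0.98, 0.004], [0.98, 0.199, -0.0], [-0.001, 0.004, -1.0]]
wrist_force: [2.7, -2.9, 9.5]
gripper_width: 0.731
```

```bash
python3 st.py
```

```text
t 17.225 tcp [0.5531 0.1952 0.1132] F [ 2.7 -2.9  9.5] M [-0.71 -0.95  1.13] w 0.731 q6 -114.0 yaw 101.5 z [ 4.1e-03 -4.0e-04 -1.0e+00]
```

At 43° the moment rose to 0.95 and then 1.13 N m as the grip slipped: that is the stop. I'll let up while keeping contact with the stop.

Emit:
move_arm(series=[[[0,0,-0.1,0,0,0,-1],[0,0,-0.1,0,0,0,-1],[0,0,-0.1,0,0,0,-1],[0,0,0,0,0,0,-1]]])

```text
time_s: 17.73
tcp_pos: [0.553, 0.1952, 0.1135]
ee_rot: [[-0.199, 0.98, 0.003], [0.98, 0.199, -0.0], [-0.001, 0.003, -1.0]]
wrist_force: [7.7, -1.3, -2.2]
gripper_width: 0.73
```

```bash
python3 st.py
```

```text
t 17.725 tcp [0.553  0.1952 0.1135] F [ 7.7 -1.3 -2.2] M [-0.53 -2.43  1.2 ] w 0.73 q6 -113.9 yaw 101.5 z [ 2.9e-03 -2.0e-04 -1.0e+00]
```

Emit:
move_arm(series=[[[0,0,0.03,0,0,-1,-1],[0,0,0,0,0,0,-1]]])

```text
time_s: 17.98
tcp_pos: [0.553, 0.1952, 0.1139]
ee_rot: [[-0.213, 0.977, 0.003], [0.977, 0.213, 0.0], [-0.0, 0.003, -1.0]]
wrist_force: [6.5, -1.0, 0.7]
gripper_width: 0.735
```

```bash
python3 st.py; python3 ov.py pics/l1.png
```

```text
t 17.975 tcp [0.553  0.1952 0.1139] F [ 6.5 -1.   0.7] M [-0.59 -1.97  0.6 ] w 0.735 q6 -113.0 yaw 102.3 z [ 2.9e-03  3.0e-04 -1.0e+00]
t 17.975 tcp [0.553  0.1952 0.1139] F [ 6.5 -1.   0.7] M [-0.59 -1.97  0.6 ] w 0.735 q6 -113.0 yaw 102.3 z [ 2.9e-03  3.0e-04 -1.0e+00]
```

View pics/l1.png

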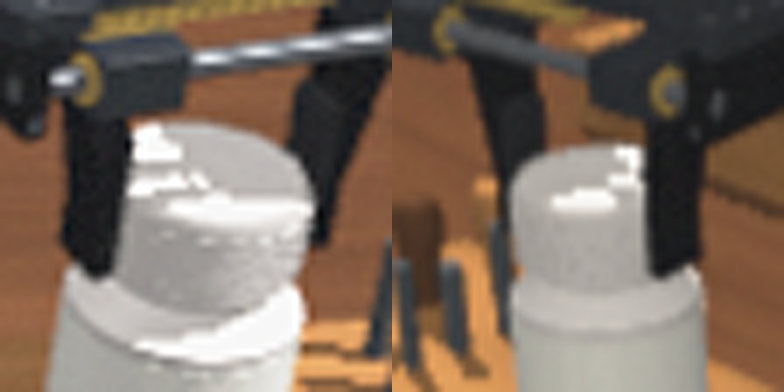

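Emit:
move_arm(series=[[[0,0.05,0,0,0,-0.9,-1],[0,0,0,0,0,0,-1]]])

```text
time_s: 18.32
tcp_pos: [0.5529, 0.1951, 0.1144]
ee_rot: [[-0.227, 0.974, 0.002], [0.974, 0.227, 0.0], [-0.0, 0.002, -1.0]]
wrist_force: [4.4, -1.7, 4.5]
gripper_width: 0.732
```

```bash
python3 st.py
```

```text
t 18.325 tcp [0.5529 0.1951 0.1144] F [ 4.4 -1.7  4.5] M [-0.56 -1.45  0.21] w 0.732 q6 -112.2 yaw 103.1 z [ 1.9e-03  2.0e-04 -1.0e+00]
```

Emit:
move_arm(series=[[[0,0,-0.1,0,0,0,-1],[0,0,-0.1,0,0,0,-1],[0,0,0,0,0,0,-1]]])

```text
time_s: 18.7
tcp_pos: [0.553, 0.1951, 0.1161]
ee_rot: [[-0.227, 0.974, 0.002], [0.974, 0.227, 0.0], [-0.0, 0.002, -1.0]]
wrist_force: [5.3, -1.9, 3.0]
gripper_width: 0.733
```

```bash
python3 st.py
```

```text
t 18.7 tcp [0.553  0.1951 0.1161] F [ 5.3 -1.9  3. ] M [-0.61 -1.64  0.2 ] w 0.733 q6 -112.2 yaw 103.1 z [ 1.9e-03  3.0e-04 -1.0e+00]
```

Emit:
move_arm(series=[[[0,0,-0.1,0,0,0,-1],[0,0,0,0,0,0,-1]]])

```text
time_s: 18.95
tcp_pos: [0.5529, 0.1951, 0.1164]
ee_rot: [[-0.226, 0.974, 0.002], [0.974, 0.226, 0.0], [-0.0, 0.002, -1.0]]
wrist_force: [7.9, -1.0, 0.5]
gripper_width: 0.732
```

```bash
python3 st.py
```

```text
t 18.95 tcp [0.5529 0.1951 0.1164] F [ 7.9 -1.   0.5] M [-0.59 -2.04  0.23] w 0.732 q6 -112.2 yaw 103.1 z [ 1.5e-03  3.0e-04 -1.0e+00]
```

Emit:
move_arm(series=[[[0,0,-0.05,0,0,0,-1],[0,0,0,0,0,0,-1]]])

```text
time_s: 19.2
tcp_pos: [0.5529, 0.1951, 0.1164]
ee_rot: [[-0.226, 0.974, 0.001], [0.974, 0.226, 0.0], [0.0, 0.001, -1.0]]
wrist_force: [7.5, -1.4, -1.7]
gripper_width: 0.734
```

```bash
python3 st.py
```

```text
t 19.2 tcp [0.5529 0.1951 0.1164] F [ 7.5 -1.4 -1.7] M [-0.53 -2.27  0.24] w 0.734 q6 -112.2 yaw 103.1 z [ 1.3e-03  3.0e-04 -1.0e+00]
```

The cap rises to 3.2 mm below and then holds against an upward pull, so it is in the notches. Releasing.

Emit:
move_arm(series=[[[0,0,0.04,0,0,0,-1],[0,0,0,0,0,0,0.6],[0,0,0,0,0,0,1],[0,0,0,0,0,0,1],[0,0,0,0,0,0,1],[0,0,0,0,0,0,1]]])

```text
time_s: 19.95
tcp_pos: [0.5519, 0.1949, 0.1169]
ee_rot: [[-0.226, 0.974, -0.0], [0.974, 0.226, -0.0], [0.0, -0.0, -1.0]]
wrist_force: [0.1, 0.6, -0.5]
gripper_width: 0.996
```

```bash
python3 st.py; python3 ov.py pics/l2.png
```

```text
t 19.95 tcp [0.5519 0.1949 0.1169] F [ 0.1  0.6 -0.5] M [-0.02  0.   -0.03] w 0.996 q6 -112.2 yaw 103.0 z [-4.e-04 -1.e-04 -1.e+00]
t 19.95 tcp [0.5519 0.1949 0.1169] F [ 0.1  0.6 -0.5] M [-0.02  0.   -0.03] w 0.996 q6 -112.2 yaw 103.0 z [-4.e-04 -1.e-04 -1.e+00]
```

View pics/l2.png

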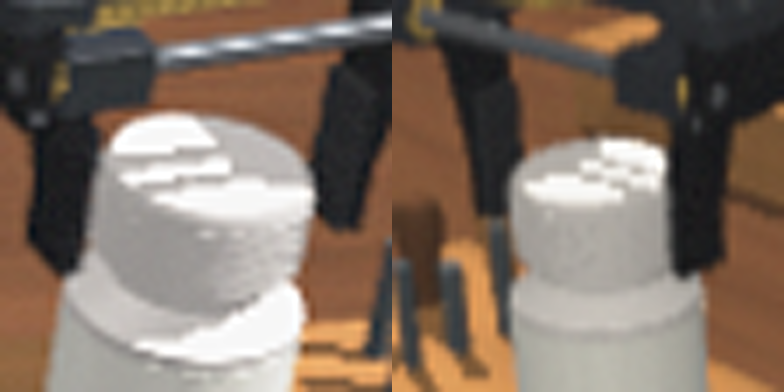

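Released, and the cap sits square on the jar. I'll regrip and do a gentle counter-clockwise twist and upward tug to check the lock.

Emit:
move_arm(series=[[[0,0,0,0,0,0,-1],[0,0,0,0,0,0,-1],[0,0,0,0,0,0,-1],[0,0,0,0,0,0,-1],[0,0,0,0,0,0,-1],[0,0,-0.06,0,0,0,-1],[0,0,0,0,0,-1,-1],[0,0,0,0,0,0,-1]]])

```text
time_s: 21.05
tcp_pos: [0.552, 0.1948, 0.1171]
ee_rot: [[-0.242, 0.97, -0.001], [0.97, 0.242, -0.0], [-0.0, -0.001, -1.0]]
wrist_force: [1.8, -0.4, -4.7]
gripper_width: 0.732
```

```bash
python3 st.py
```

```text
t 21.05 tcp [0.552  0.1948 0.1171] F [ 1.8 -0.4 -4.7] M [-0.22 -0.64 -0.1 ] w 0.732 q6 -111.2 yaw 104.0 z [-5.e-04 -2.e-04 -1.e+00]
```

Emit:
move_arm(series=[[[0,0,0,0,0,-1,-1],[0,0,0,0,0,0,-1]]])

```text
time_s: 21.3
tcp_pos: [0.5519, 0.1948, 0.1171]
ee_rot: [[-0.26, 0.966, -0.001], [0.966, 0.26, -0.0], [-0.0, -0.001, -1.0]]
wrist_force: [2.5, -0.7, -5.7]
gripper_width: 0.734
```

```bash
python3 st.py
```

```text
t 21.3 tcp [0.5519 0.1948 0.1171] F [ 2.5 -0.7 -5.7] M [-0.19 -0.68 -0.1 ] w 0.734 q6 -110.2 yaw 105.0 z [-7.e-04 -2.e-04 -1.e+00]
```

Emit:
move_arm(series=[[[0,0,0,0,0,-1.5,-1],[0,0,0,0,0,0,-1]]])

```text
time_s: 21.55
tcp_pos: [0.5517, 0.1948, 0.1171]
ee_rot: [[-0.285, 0.958, -0.001], [0.958, 0.285, -0.0], [-0.0, -0.001, -1.0]]
wrist_force: [1.1, -0.5, -7.4]
gripper_width: 0.734
```

```bash
python3 st.py
```

```text
t 21.55 tcp [0.5517 0.1948 0.1171] F [ 1.1 -0.5 -7.4] M [-0.07 -0.6  -0.05] w 0.734 q6 -108.7 yaw 106.6 z [-9.e-04 -3.e-04 -1.e+00]
```

Emit:
move_arm(series=[[[0,0,0,0,0,-1.5,-1],[0,0,0,0,0,0,-1]]])

```text
time_s: 21.8
tcp_pos: [0.5516, 0.1948, 0.1171]
ee_rot: [[-0.31, 0.951, -0.001], [0.951, 0.31, -0.0], [-0.0, -0.001, -1.0]]
wrist_force: [2.5, -0.7, -8.6]
gripper_width: 0.729
```

```bash
python3 st.py
```

```text
t 21.8 tcp [0.5516 0.1948 0.1171] F [ 2.5 -0.7 -8.6] M [-0.09 -0.43 -0.06] w 0.729 q6 -107.2 yaw 108.1 z [-1.1e-03 -4.0e-04 -1.0e+00]
```

Emit:
move_arm(series=[[[0,0,0.06,0,0,-1.5,-1],[0,0,0,0,0,-1.5,-1],[0,0,0,0,0,0,-1]]])

```text
time_s: 22.18
tcp_pos: [0.5518, 0.1947, 0.1171]
ee_rot: [[-0.359, 0.933, -0.0], [0.933, 0.359, -0.0], [-0.0, -0.001, -1.0]]
wrist_force: [-1.4, -0.9, -4.2]
gripper_width: 0.733
```

```bash
python3 st.py
```

```text
t 22.175 tcp [0.5518 0.1947 0.1171] F [-1.4 -0.9 -4.2] M [-0.25  0.1  -0.19] w 0.733 q6 -104.2 yaw 111.1 z [-5.e-04 -3.e-04 -1.e+00]
```

Emit:
move_arm(series=[[[0,0,0,0,0,-1.5,-1],[0,0,0,0,0,0,-1]]])

```text
time_s: 22.42
tcp_pos: [0.5521, 0.1946, 0.1171]
ee_rot: [[-0.383, 0.924, -0.0], [0.924, 0.383, -0.0], [-0.0, -0.0, -1.0]]
wrist_force: [-0.5, -2.3, -4.6]
gripper_width: 0.732
```

```bash
python3 st.py
```

```text
t 22.425 tcp [0.5521 0.1946 0.1171] F [-0.5 -2.3 -4.6] M [-0.59 -0.03 -0.6 ] w 0.732 q6 -102.8 yaw 112.5 z [-1.e-04 -2.e-04 -1.e+00]
```

The counter-clockwise twist is blocked after about 8° of notch play (−0.6 N m), and the upward pull is held. It is locked. I'll return clockwise towards the stop, release and retreat.

Emit:
move_arm(series=[[[0,0,0.06,0,0,1.5,-1],[0,0,0,0,0,2,-1],[0,0,0,0,0,2,-1],[0,0,0,0,0,2,-1],[0,0,0,0,0,1,-1],[0,0,0,0,0,0,-1]]])

```text
time_s: 23.18
tcp_pos: [0.5527, 0.1953, 0.1169]
ee_rot: [[-0.243, 0.97, 0.001], [0.97, 0.243, 0.001], [0.0, 0.002, -1.0]]
wrist_force: [-0.6, -0.1, 1.3]
gripper_width: 0.73
```

```bash
python3 st.py
```

```text
t 23.175 tcp [0.5527 0.1953 0.1169] F [-0.6 -0.1  1.3] M [-0.2   0.27  0.09] w 0.73 q6 -111.3 yaw 104.0 z [ 1.5e-03  8.0e-04 -1.0e+00]
```

Emit:
move_arm(series=[[[0,0,0,0,0,0,0.6],[0,0,0,0,0,0,1],[0,0,0,0,0,0,1],[0,0,0,0,0,0,1],[0,0,0,0,0,0,1],[0,0,-1,0,0,0,1],[0,0,-3,0,0,0,1],[0,0,-5,0,0,0,1],[0,0,-3,0,0,0,1],[0,0,0,0,0,0,1],[0,0,0,0,0,0,1]]])

```text
time_s: 24.55
tcp_pos: [0.5516, 0.1948, 0.2361]
ee_rot: [[-0.242, 0.97, -0.001], [0.97, 0.242, 0.0], [0.0, -0.001, -1.0]]
wrist_force: [1.3, 0.3, -0.3]
gripper_width: 1.002
```

```bash
python3 - <<'E'
from st import *
S=r.capture("scene");D=r.capture("side")
th=np.linspace(0,2*np.pi,73);o=[]
for c in(S,D):
    cc=proj(c,[[.5525,.195,.12]])[0].astype(int);x0,y0=cc-[28,28]
    im=cv2.resize(c["color"][y0:y0+56,x0:x0+56],(392,392),interpolation=cv2.INTER_CUBIC)
    for z in(.114,.144):
        q=(proj(c,np.c_[.5525+.032*np.cos(th),.195+.032*np.sin(th),0*th+z])-[x0,y0]+.5)*7
        cv2.polylines(im,[q.astype(int)],True,(0,0,255),1)
    o.append(im)
cv2.imwrite("pics/fin.png",np.hstack(o));cv2.imwrite("pics/finS.png",S["color"])
E
```

```text
t 24.55 tcp [0.5516 0.1948 0.2361] F [ 1.3  0.3 -0.3] M [ 0.    0.04 -0.01] w 1.002 q6 -111.2 yaw 104.0 z [-8.e-04  1.e-04 -1.e+00]
```

View pics/fin.png

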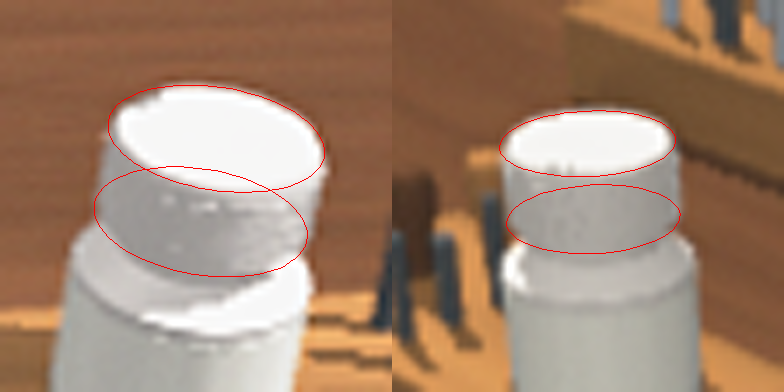

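View pics/finS.png

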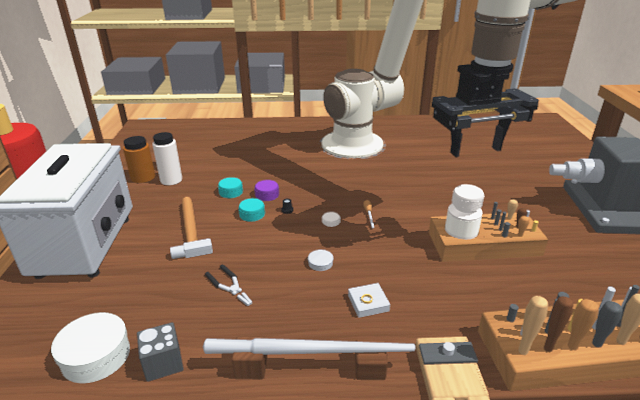

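The cap sits level, and its outline matches the locked height in both views. The other things are where they were, and the robot is clear.

```bash
python3 -c "
from station import r
print(r.finish_job())"
```

```text
the job is handed in; nothing more can be done
None
```

The jar is closed with its child-proof cap and locked. I handed the job in at about 24.6 s of the 64 s allowed, with the gripper open and 12 cm above the cap.

**What I did:**
- I gripped the large white ribbed cap and set it on the neck; it met the lug tops at the predicted height.
- I turned it counter-clockwise at about 5.5 N until the lugs dropped in after about 40°.
- I pressed it to about 13 N and turned it clockwise. After about 43° the moment rose sharply, which is the stop, and I let it up.

**Last checks:**
- The cap sprang up to about 3.2 mm below the rim, where 3 mm is the locked height.
- It held against an upward pull of up to 8.6 N.
- A gentle counter-clockwise twist was blocked after about 8° of notch play, at −0.6 N m. I then turned it back to about where it was before the test.
- Both fixed cameras show the cap square at the locked height, and the scene view shows nothing else moved.

**One slip:** I made one step at the stop without checking first. The grip slipped at about 1.1 to 1.2 N m, roughly 60 N of combined force by the formula given, still under the 80 N limit.

**Disagreement:** The wrist camera put the jar about 2 mm off from the two fixed cameras. I went with the fixed cameras, and the contact forces bore that out.

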